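# Fill the empty cell of the bottle carrier

## Task

One of the amber dropper bottles has been left out on the worktop. Put it back into the one empty cell of the blue and white bottle carrier, lowering it upright right down to the cell floor before you let go. Leave the two bottles that are already in the carrier standing in their cells.

Things in the scene. Friction and masses are not known exactly. Their poses are not given: they have to be found in the camera images.
- carrier: three-cell bottle carrier, blue walls, white deck 72 (x) by 200 mm (y), grey end handles (242 mm overall); fixed. Origin: centre of its underside; z up, y along the row. Deck top 36 mm up. Square openings 52 mm wide centred at x = 0, y = -64, 0, +64 mm; cell floors 4 mm up. Any two cells hold bottle_a and bottle_b, the third is empty.
- bottle_out: amber dropper bottle, black cap and bulb: round body 32 mm wide and about 65 mm tall, 24 mm cap, 102 mm tall in all; 50 to 90 g; origin at the centre of its underside, z up; stands upright on the worktop outside the carrier, to its right as the robot sees it, in a row with an ointment pot and a red-topped timer in any order, about 0.12 m apart
- bottle_a: amber dropper bottle, black cap and bulb: round body 32 mm wide and about 65 mm tall, 24 mm cap, 102 mm tall in all; 50 to 90 g; origin at the centre of its underside, z up; it stands in one of the cells of the carrier
- bottle_b: amber dropper bottle, black cap and bulb: round body 32 mm wide and about 65 mm tall, 24 mm cap, 102 mm tall in all; 50 to 90 g; origin at the centre of its underside, z up; it stands in another cell of the carrier
Mind the look-alikes: they are no part of the job. Leave any green or yellow look-alike of the bottle_a alone. Leave any green or pink look-alike of the bottle_out alone.

How it is judged:
On the way:
1. the bottle is still gripped when it stands upright in the cell, its foot within 6 mm of the cell floor (z of bottle_out in the frame of carrier below 0.01 m and x of bottle_out in the frame of carrier between -0.02 and 0.02 m and y of bottle_out in the frame of carrier between -0.09 and 0.09 m and angle between bottle_out's own z axis and vertical below 0.17 rad and contact force between the fingers and bottle_out above 0.5 N), for 0.05 s.
At the end, for the whole second after the job is handed in: Bottle_out at rest (under 0.02 m/s) in the empty cell: foot under 10 mm above the carrier's underside plane (cell floor: 4 mm), within 20 mm of the carrier's centre in x and 90 mm in y, upright within 0.17 rad. Bottles a and b: feet under 10 mm above that plane, upright within 0.17 rad (z of each of bottle_out, bottle_a, bottle_b in the frame of carrier below 0.01 m and x of bottle_out in the frame of carrier between -0.02 and 0.02 m and y of bottle_out in the frame of carrier between -0.09 and 0.09 m and angle between each of bottle_out, bottle_a, bottle_b's own z axis and vertical below 0.17 rad and linear speed of bottle_out below 0.02 m/s); the robot touches nothing.
It fails at once if a bottle already in the carrier is taken out of its cell (moved more than 30 mm) (distance of bottle_a from where it was at the start of the episode above 0.03 m).
It fails at once if a bottle already in the carrier is taken out of its cell (moved more than 30 mm) (distance of bottle_b from where it was at the start of the episode above 0.03 m).
It also fails if it takes over 32 s, if anything falls off the work surface, if the arm or the gripper's body presses on something with over 40 N, if the wrist force passes 120 N, or if a joint passes its speed limit or range.

## Robot

A 6-joint arm with a two-finger parallel gripper is mounted at the origin on a cart in front of the work surface, level with it; the furniture and walls round the work are solid. World frame = base frame: x ahead of the robot, y to its left, z up, the work surface at z = 0. Lengths are in m, angles in rad, forces in N, time in s.
With the tool pointing down it reaches from about 0.275 to 0.875 m from the base axis. Payload 12.5 kg.
Tool frame: the origin (TCP) lies midway between the tips of the shut fingers; the grasp point (between the pads) lies 19 mm behind it (robot.tcp_to_grasp is the distance from the TCP to the grasp point, in m); z points along the fingers, y is the line along which they close (so a half turn about z gives the same grasp; the last joint's range is limited). The gripper opens to 85 mm and grips with 20 to 120 N. Pads are 22 mm wide; open, the fingers measure 114 mm over their backs; the gripper's body (76 mm by 85 mm) begins 54 mm behind the grasp point. The pads swing forward as they close: fully open they stand 13 mm farther back than shut.
Start: joints at [1.166, 0.351, 1.652, -0, 1.139, -0.085], TCP at [0.173, 0.522, 0.231] pointing down, gripper open.
Joint ranges: [-2.75, 2.75], [-0.79, 2.1], [0.01, 2.65], [-1.57, 4.71], [0.07, 3.14], [-2.87, 2.87]. Speed limits (rad/s): [2.22, 2.22, 2.79, 3.14, 3.14, 3.14].

## Interface

Orientations are given as a unit quaternion [x, y, z, w].
In Python, from workcell import status, imaging, robot gives the robot as it stands. The module is installed in compiled form; this text tells all that it offers.
- The arm moves only by the shell command python3 -m creep 'ROWS' [FORCE]. ROWS is JSON, a list of rows, each a list of 7 numbers: the closure, from 0 (fully open) to 1 (shut), then the shift along the tool's x, y, z in units of 60 mm (1.0 is 60 mm), then the turn, a rotation vector about the tool's x, y, z in rad. In form: [[jaw, x, y, z, ax, ay, az], ...]. A call has 1 to 20 rows; each row shifts and turns the commanded pose from where the row before left it, along the tool's axes as they then stand; what a row does not reach is not made up. A row lasts 1/8 s, in which the tool goes at most 62.5 mm and 10.7 degrees, less where a joint would pass 70% of its speed; a pose out of reach is approached as far as the arm can. A call is refused whole if a number of a shift passes 1 or a number of a turn 0.188, either way. A call with a gripper value outside its range is refused whole. The fingers move at their own pace and stop on an object; FORCE is the grip in N (left out, the last holds). Time passes only in rows, so rows that do not move let the fingers close. It gives the time, the measured TCP pose, the force, the opening and the grip force at its end, in the units of the state.
- status.sense(): the state, without advancing time (a new reading comes with each control period).
- imaging.get_image(name): name is "side" or "top"; returns the picture (400x640x3 uint8, red, green, blue); there is no depth.
- imaging.get_calibration(name): a dict with "intrinsics" (3x3 intrinsics, pixels), "k1" (the pictures are not rectified: a ray, as slopes to the right and down, at radius r is drawn at 1 + k1 r^2 times it, then the intrinsics apply), "origin" and "attitude" of the camera in the world. Camera axes: x right, y down, z forward; pixel columns grow to the right and rows downward; lengths in m; the calibration is good to about 2 mm. A picture is of the moment at which its call begins. get_calibration takes no time and is no camera call.
- robot.hand_in(): hands the job in; it is judged then, once.
The state is a dict: "clock": time; "joint_pos": joint angles; "joint_velocities": joint speeds; "tau": joint torques, N m; "ee_pos": TCP position; "orientation": TCP orientation; "contact_force": force on the tool from outside, world axes, zero at the start; "ft_torque": the same for the moment, N m; "gripper_width": finger opening in m; "gripper_force": force on a finger pad.
Only numpy, scipy, OpenCV 4.12 (cv2) and the standard library are available. Lean on these libraries where they do the work, as an engineer would, in place of code of your own. Each camera call takes 0.05 s, during which the arm holds its last target. There are 200 camera calls.

## Working session

There is one attempt and no reset: what is moved stays moved. The work goes in short steps, Python scripts to look and compute and a shell command to move; the robot and the scene stay as the last step left them, time stands still between calls to the robot, and variables do not carry over. Pictures are saved under pics/ and viewed, at most 10 in all, crops included, and the job is handed in when it is done.

```bash
mkdir -p pics
python3 - <<'E'
from workcell import status, imaging, robot
import cv2
for n in("side","top"):
    cv2.imwrite(f"pics/{n}0.png",imaging.get_image(n)[:,:,::-1]); c=imaging.get_calibration(n); print(c)
s=status.sense(); print(s['clock'],s['ee_pos'],s['orientation'],robot.tcp_to_grasp)
E
```

```text
{'intrinsics': array([[517.28690901,   0.        , 322.00151465],
       [  0.        , 517.28690901, 197.90295237],
       [  0.        ,   0.        ,   1.        ]]), 'k1': -0.16407121122998972, 'origin': array([ 0.31924483, -1.13882532,  0.62113797]), 'attitude': array([ 0.85697037, -0.06258088,  0.04469252, -0.50959592])}
{'intrinsics': array([[462.16512743,   0.        , 324.92375936],
       [  0.        , 462.16512743, 190.65297014],
       [  0.        ,   0.        ,   1.        ]]), 'k1': -0.054943790154734315, 'origin': array([ 0.27186635, -0.07314848,  1.10977997]), 'attitude': array([-0.69712343,  0.70821302, -0.08103659,  0.07672235])}
0.1 [0.1727719  0.52187076 0.23081852] [ 1.59211784e-01  9.87244323e-01 -4.86176543e-04 -1.32779744e-04] 0.0187
```

View pics/side0.png

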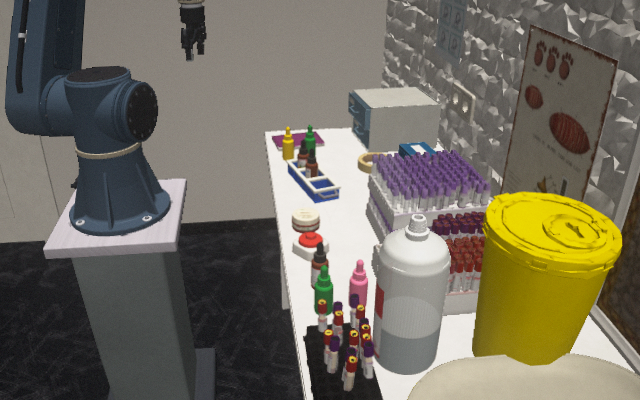

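View pics/top0.png

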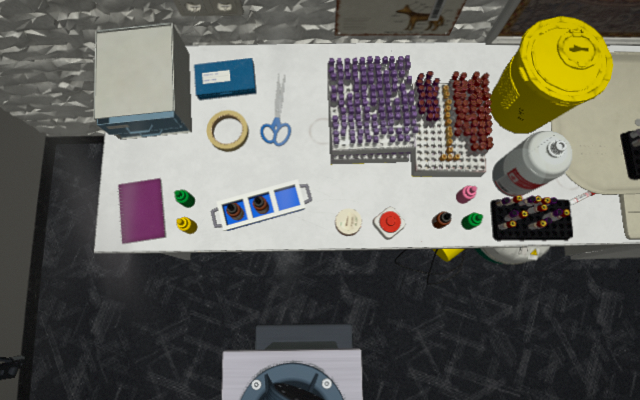

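The side view shows the amber bottle at about (320,262), with the green look-alike in front at (323,290) and the carrier at (313,180). In the top view the carrier runs from (215,217) to (310,193), its right-hand cell (287,197) is empty, and bottle_out is at (442,219), with green at (475,220) and pink at (468,194) beside it.

```bash
cat > h.py <<'E'
import numpy as np, cv2
from scipy.spatial.transform import Rotation as R
from workcell import imaging
def ray(n,uv):
    c=imaging.get_calibration(n); uv=np.array(uv,float).reshape(-1,1,2)
    p=cv2.undistortPoints(uv,c['intrinsics'],np.array([c['k1'],0,0,0.])).reshape(-1,2)
    return c['origin'], R.from_quat(c['attitude']).apply(np.c_[p,np.ones(len(p))])
def plane(n,uv,z):
    o,d=ray(n,uv); return o+d*((z-o[2])/d[:,2])[:,None]
def proj(n,X):
    c=imaging.get_calibration(n); r=R.from_quat(c['attitude']).inv()
    t=-r.apply(c['origin'])
    return cv2.projectPoints(np.array(X,float).reshape(-1,3),r.as_rotvec(),t,c['intrinsics'],np.array([c['k1'],0,0,0.]))[0].reshape(-1,2)
E
python3 - <<'E'
from h import *
im=cv2.imread('pics/top0.png'); 
a=cv2.resize(im[170:240,205:319],None,fx=7,fy=7,interpolation=cv2.INTER_CUBIC)[:290*2]
b=cv2.resize(im[180:240,425:495],None,fx=4,fy=4,interpolation=cv2.INTER_CUBIC)
s=cv2.imread('pics/side0.png'); c=cv2.resize(s[235:320,290:380],None,fx=3,fy=3,interpolation=cv2.INTER_CUBIC)
o=np.zeros((600,800,3),np.uint8); a=cv2.resize(a,None,fx=5/7,fy=5/7); o[:a.shape[0],:a.shape[1]]=a
o[345:345+240,:280]=b; o[340:340+255,300:570]=c
cv2.imwrite('pics/crop.png',o)
hsv=cv2.cvtColor(im,cv2.COLOR_BGR2HSV)
m=cv2.inRange(hsv,(100,90,60),(130,255,255)); w=cv2.inRange(hsv,(0,0,215),(179,60,255))
m[:175]=0;m[240:]=0;m[:,:205]=0;m[:,320:]=0
n,l,st,ce=cv2.connectedComponentsWithStats(m); print([(s.tolist(),c.round(1)) for s,c in zip(st[1:],ce[1:]) if s[4]>15])
E
```

```text
[([275, 186, 25, 24, 413], array([286.9, 197.9])), ([249, 193, 25, 25, 231], array([261. , 205.2])), ([223, 200, 25, 25, 220], array([234.5, 213.3]))]
```

View pics/crop.png

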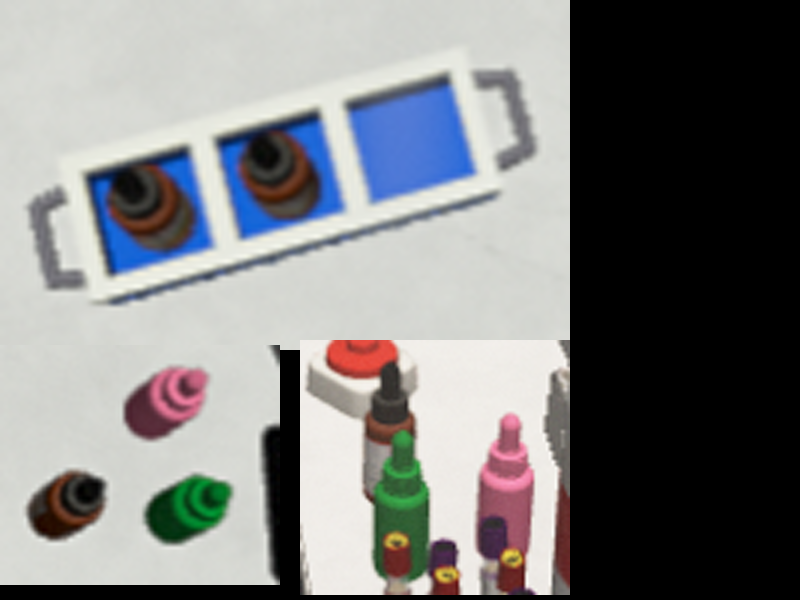

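The crop shows the third cell empty, with deck corners at about (217,201), (298,180), (304,208) and (224,230). bottle_out's bulb tip is at top (448,215.5) and side (320,244).

Run:
```python
from h import *
D=plane('top',[(217.4,201.4),(298,179.6),(304.4,208.4),(224,229.6)],.036); print(D.round(4),D.mean(0).round(4))
print('sizes',[np.linalg.norm(D[i]-D[(i+1)%4]).round(4) for i in range(4)])
e=(D[0]+D[3]-D[1]-D[2])/2; yaw=np.arctan2(e[1],e[0])-np.pi/2; u=e/np.linalg.norm(e); print('yaw',yaw, 'cell', (D.mean(0)-.064*u).round(4))
O=plane('top',[(274.3,190),(295,184.7),(300,205),(279,210.6)],.036);print('cellopen',O.mean(0).round(4))
print('tip',plane('top',[(448,215.7)],.1), 'cap',plane('top',[(445.8,216.8)],.082),'shoulder', plane('top',[(442.5,219.5)],.06))
for x,y,z,n in((320.3,244,.1,'side'),):
    print('sidetip',plane(n,[(x,y)],z))
o1,d1=ray('top',[(448,215.7)]);o2,d2=ray('side',[(320.3,245)])
A=np.c_[d1[0],-d2[0]];t=np.linalg.lstsq(A,o2-o1,rcond=None)[0];print('tri',o1+t[0]*d1[0],o2+t[1]*d2[0])
# pot & timer, lookalike
print('pot,timer',plane('top',[(348,221),(389,222)],.05).round(3),'green',plane('top',[(481,216)],.1).round(3),'pink',plane('top',[(476,189)],.1).round(3))
```

```text
[[ 0.4937  0.174   0.036 ]
 [ 0.5441 -0.0177  0.036 ]
 [ 0.4737 -0.0326  0.036 ]
 [ 0.426   0.1562  0.036 ]] [0.4844 0.07   0.036 ]
sizes [np.float64(0.1982), np.float64(0.0719), np.float64(0.1947), np.float64(0.07)]
yaw 0.25236315565348133 cell [0.5004 0.008  0.036 ]
cellopen [0.5006 0.0084 0.036 ]
tip [[ 0.44007711 -0.35412447  0.1       ]] cap [[ 0.44064164 -0.35392361  0.082     ]] shoulder [[ 0.43808094 -0.3517928   0.06      ]]
sidetip [[ 0.44281205 -0.36323796  0.1       ]]
tri [ 0.44130168 -0.35616997  0.09264884] [ 0.44394635 -0.35627451  0.09311849]
pot,timer [[ 0.44  -0.134  0.05 ]
 [ 0.436 -0.229  0.05 ]] green [[ 0.438 -0.428  0.1  ]] pink [[ 0.5   -0.423  0.1  ]]
```

```bash
python3 -m creep '[[0,0,0,0,0,0,0.1665],[0,0,0,0,0,0,0.1665],[0,0,0,0,0,0,0.1665],[0,0,0,0,0,0,0.1665],[0,0,0,0,0,0,0.1665],[0,0,0,0,0,0,0.1665],[0,-0.9,0.3,0,0,0,0],[0,-0.9,0.3,0,0,0,0],[0,-0.9,0.3,0,0,0,0],[0,-0.9,0.3,0,0,0,0],[0,-0.9,0.3,0,0,0,0],[0,-0.9,0.3,0,0,0,0],[0,-0.9,0.3,0,0,0,0],[0,-0.9,0.3,0,0,0,0],[0,-0.9,-0.2,0,0,0,0],[0,-0.9,-0.2,0,0,0,0],[0,-0.9,-0.2,0,0,0,0],[0,0,0,0,0,0,0]]'
cat >> h.py <<'E'
from workcell import status
def go(x,y,z=None,yaw=None):
    s=status.sense(); r=R.from_quat(s['orientation']); p=np.array(s['ee_pos']); M=r.as_matrix()
    z=p[2] if z is None else z
    print('t',s['clock'],p.round(4),'y-ang',np.arctan2(M[1,1],M[0,1]).round(4),'zax',M[:,2].round(4),'need',((M.T@(np.array([x,y,z])-p))/.06).round(3))
E
python3 -c "
from h import *
go(.441,-.354,.036)"
```

```text
clock: 2.35
ee_pos: [0.4254, -0.029, 0.2312]
orientation: [0.614, 0.789, -0.0, -0.0]
contact_force: [-0.2, 1.3, -0.3]
gripper_width: 0.0855
gripper_force: 0.0
t 2.35 [ 0.4254 -0.029   0.2312] y-ang 0.2473 zax [-3.e-04 -3.e-04 -1.e+00] need [-5.315 -1.073  3.254]
```

```bash
python3 -m creep '[[0,-0.886,-0.179,0,0,0,0],[0,-0.886,-0.179,0,0,0,0],[0,-0.886,-0.179,0,0,0,0],[0,-0.886,-0.179,0,0,0,0],[0,-0.886,-0.179,0,0,0,0],[0,-0.886,-0.179,0,0,0,0],[0,0,0,0.6,0,0,0],[0,0,0,0.6,0,0,0],[0,0,0,0,0,0,0],[0,0,0,0,0,0,0]]'
python3 - <<'E'
from h import *
go(.441,-.354,.036)
s=imaging.get_image('side')[:,:,::-1]; t=imaging.get_image('top')[:,:,::-1]
o=np.hstack([cv2.resize(i,(390,390),interpolation=cv2.INTER_CUBIC) for i in(s[190:320,265:395],t[140:270,390:520])]);cv2.imwrite('pics/a.png',o)
E
```

```text
clock: 3.6
ee_pos: [0.4435, -0.351, 0.1606]
orientation: [0.612, 0.791, -0.0, 0.001]
contact_force: [-0.2, -1.0, 0.4]
gripper_width: 0.0852
gripper_force: 0.0
t 3.6 [ 0.4435 -0.351   0.1606] y-ang 0.2528 zax [ 1.e-03 -9.e-04 -1.e+00] need [-0.035 -0.055  2.077]
```

View pics/a.png

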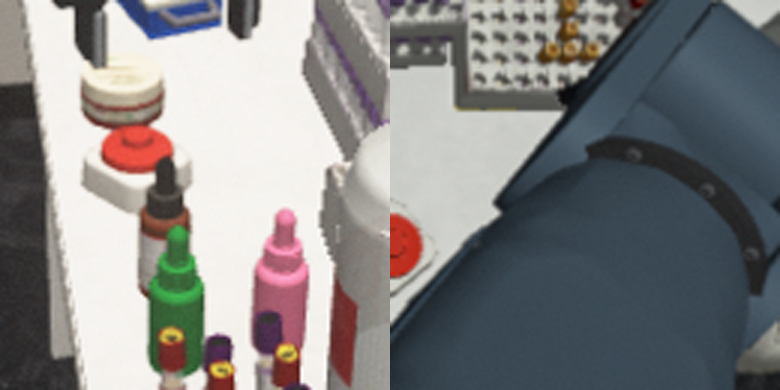

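The side view shows the open fingers straddling the bottle's column, with their midpoint near x=167 against the bulb at x=166 (crop pixels). I'll descend and grip.

```bash
python3 -m creep '[[0,-0.02,-0.03,0.4,0,0,0],[0,-0.02,-0.02,0.4,0,0,0],[0,0,0,0.4,0,0,0],[0,0,0,0.4,0,0,0],[0,0,0,0.3,0,0,0],[0,0,0,0.17,0,0,0],[0,0,0,0,0,0,0],[0.3,0,0,0,0,0,0],[0.5,0,0,0,0,0,0],[1,0,0,0,0,0,0],[1,0,0,0,0,0,0],[1,0,0,0,0,0,0],[1,0,0,0,0,0,0],[1,0,0,0,0,0,0]]' 35
python3 - <<'E'
from h import *
go(.441,-.354,.036)
s=imaging.get_image('side')[:,:,::-1]
cv2.imwrite('pics/b.png',cv2.resize(s[190:320,265:395],(520,520),interpolation=cv2.INTER_CUBIC))
E
```

```text
clock: 5.45
ee_pos: [0.4407, -0.3545, 0.0356]
orientation: [0.613, 0.79, -0.0, 0.0]
contact_force: [0.2, 0.2, 6.3]
gripper_width: 0.0308
gripper_force: 34.7
t 5.45 [ 0.4407 -0.3545  0.0356] y-ang 0.252 zax [ 7.e-04 -6.e-04 -1.e+00] need [ 0.006  0.007 -0.007]
```

View pics/b.png

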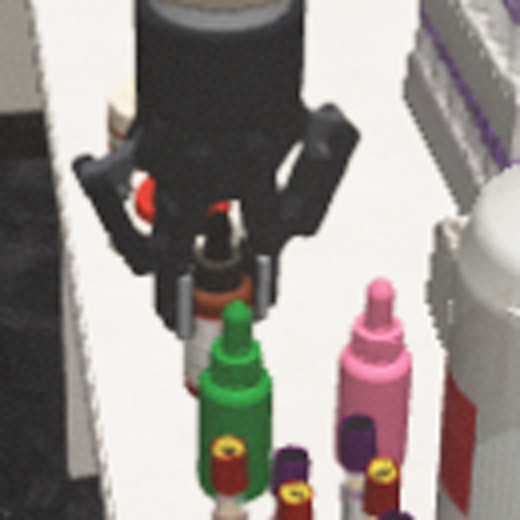

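The fingers hold the bottle on its upper body, just below the cap, with an opening of 30.8 mm. Next I'll lift it and carry it over the empty cell.

```bash
python3 -m creep '[[1,0,0,-0.2,0,0,0],[1,0,0,-0.4,0,0,0],[1,0,0,-0.6,0,0,0],[1,0,0,-0.6,0,0,0],[1,0,0,-0.4,0,0,0],[1,0.3,0.13,-0.05,0,0,0],[1,0.6,0.26,0,0,0,0],[1,0.6,0.26,0,0,0,0],[1,0.6,0.26,0,0,0,0],[1,0.6,0.26,0,0,0,0],[1,0.6,0.26,0,0,0,0],[1,0.6,0.26,0,0,0,0],[1,0.6,0.26,0,0,0,0],[1,0.6,0.27,0,0,0,0],[1,0.4,0.2,0,0,0,0],[1,0.1,0.06,0,0,0,0],[1,0,0,0,0,0,0],[1,0,0,0,0,0,0]]'
python3 - <<'E'
from h import *
go(.5005,.0082,.040)
s=imaging.get_image('side')[:,:,::-1]; t=imaging.get_image('top')[:,:,::-1]
o=np.hstack([cv2.resize(i,(390,390),interpolation=cv2.INTER_CUBIC) for i in(s[110:240,235:365],t[140:270,205:335])]);cv2.imwrite('pics/c.png',o)
E
```

```text
clock: 7.75
ee_pos: [0.5004, 0.0077, 0.1699]
orientation: [0.613, 0.79, -0.0, -0.0]
contact_force: [0.1, 0.3, -0.5]
gripper_width: 0.0309
gripper_force: 34.9
t 7.75 [0.5004 0.0077 0.1699] y-ang 0.2514 zax [-5.e-04 -1.e-04 -1.e+00] need [0.008 0.005 2.165]
```

View pics/c.png

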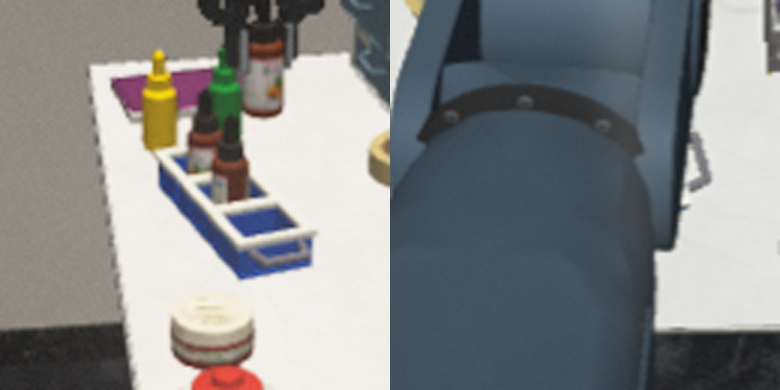

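The bottle hangs upright over the carrier and both seated bottles are undisturbed. The empty opening is centred at about (260,221) in the crop. I'll lower it part of the way and check.

```bash
python3 -m creep '[[1,0,0,0.4,0,0,0],[1,0,0,0.4,0,0,0],[1,0,0,0.3,0,0,0],[1,0,0,0.2,0,0,0],[1,0,0,0.15,0,0,0],[1,0,0,0.15,0,0,0],[1,0,0,0,0,0,0],[1,0,0,0,0,0,0]]'
python3 - <<'E'
from h import *
go(.5005,.0082,.040)
print(proj('side',plane('top',[(274.3,190),(295,184.7),(300,205),(279,210.6)],.036)).round(1).tolist())
s=imaging.get_image('side')[:,:,::-1]
cv2.imwrite('pics/d.png',cv2.resize(s[130:220,275:365],(540,540),interpolation=cv2.INTER_CUBIC))
E
```

```text
clock: 8.85
ee_pos: [0.501, 0.0083, 0.0744]
orientation: [0.613, 0.79, 0.0, 0.0]
contact_force: [-0.3, 0.0, 0.7]
gripper_width: 0.0308
gripper_force: 34.9
t 8.85 [0.501  0.0083 0.0744] y-ang 0.2521 zax [ 5.e-04 -1.e-04 -1.e+00] need [ 0.001 -0.008  0.573]
[[326.0, 176.6], [334.0, 185.0], [315.0, 188.3], [307.3, 179.7]]
```

View pics/d.png

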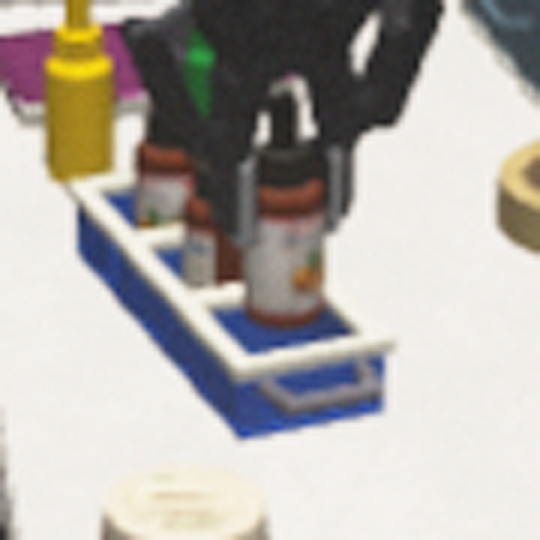

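The foot is just above the deck, at about (286,309) in the crop. The gaps are roughly 10 mm in front, 12 mm on the left and 8 mm on the right, so it is well within the opening. I'll lower it to the floor.

```bash
python3 -m creep '[[1,0,-0.02,0.1,0,0,0],[1,0,0,0.12,0,0,0],[1,0,0,0.12,0,0,0],[1,0,0,0.1,0,0,0],[1,0,0,0.07,0,0,0],[1,0,0,0.04,0,0,0],[1,0,0,0,0,0,0],[1,0,0,0,0,0,0]]'
```

```text
clock: 9.9
ee_pos: [0.4997, 0.008, 0.0413]
orientation: [0.613, 0.79, 0.0, 0.0]
contact_force: [-0.4, -0.7, -0.2]
gripper_width: 0.031
gripper_force: 34.9
```

```bash
python3 -m creep '[[1,0,0,0.015,0,0,0],[1,0,0,0.015,0,0,0],[1,0,0,0,0,0,0],[1,0,0,0,0,0,0]]'
python3 - <<'E'
from h import *
s=imaging.get_image('side')[:,:,::-1]
cv2.imwrite('pics/e.png',cv2.resize(s[130:220,275:365],(540,540),interpolation=cv2.INTER_CUBIC))
E
```

```text
clock: 10.4
ee_pos: [0.4997, 0.008, 0.0396]
orientation: [0.613, 0.79, 0.0, 0.0]
contact_force: [-1.0, 0.6, 5.1]
gripper_width: 0.0309
gripper_force: 35.3
```

View pics/e.png

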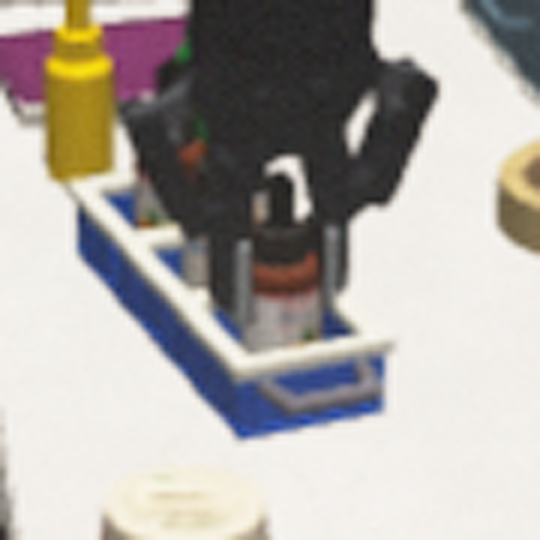

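The bottle is deep in the cell, with a 5 N contact at the floor height I expected. Release and back off.

```bash
python3 -m creep '[[0.5,0,0,0,0,0,0],[0.3,0,0,0,0,0,0],[0,0,0,0,0,0,0],[0,0,0,0,0,0,0],[0,0,0,0,0,0,0],[0,0,0,-0.2,0,0,0],[0,0,0,-0.4,0,0,0],[0,0,0,-0.6,0,0,0],[0,0,0,-0.6,0,0,0],[0,0,0,-0.6,0,0,0],[0,0,0,-0.4,0,0,0],[0,0.5,-0.5,0,0,0,0],[0,0.8,-0.5,0,0,0,0],[0,0.8,-0.5,0,0,0,0],[0,0.8,0,0,0,0,0],[0,0.8,0,0,0,0,0],[0,0.8,0,0,0,0,0],[0,0,0,0,0,0,0],[0,0,0,0,0,0,0]]'
python3 - <<'E'
from h import *
s=imaging.get_image('side')[:,:,::-1]; t=imaging.get_image('top')[:,:,::-1]
o=np.hstack([cv2.resize(i,(390,390),interpolation=cv2.INTER_CUBIC) for i in(s[110:240,235:365],t[140:270,205:335])]);cv2.imwrite('pics/f.png',o)
E
```

```text
clock: 12.82
ee_pos: [0.345, 0.2467, 0.2077]
orientation: [0.612, 0.791, 0.0, 0.0]
contact_force: [-0.3, -0.2, 0.1]
gripper_width: 0.0855
gripper_force: 0.0
```

View pics/f.png

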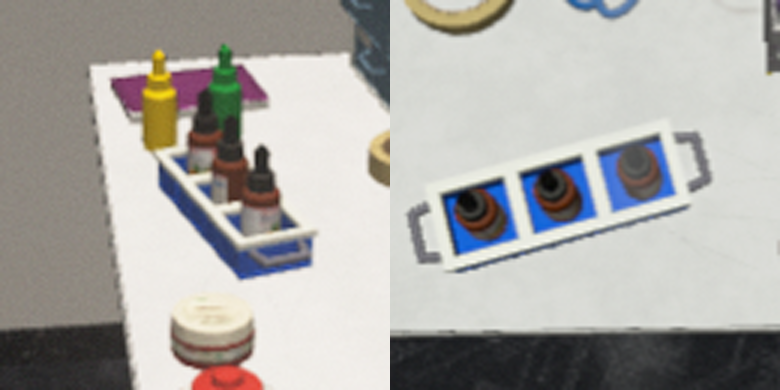

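All three bottles stand upright in their cells, with the new one at (635,168) in the top crop, and the arm is clear.

```bash
python3 -c "
from workcell import robot
print(robot.hand_in())"
```

```text
the job is handed in; nothing more can be done
None
```

The left-out amber bottle is upright on the floor of the empty carrier cell, the other two bottles are still standing in theirs, and the job was handed in at about 13 s (no verdict was shown).

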